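# Hang the pouring dipper in the snap hook of the drain stand

### The job

Hang the steel pouring dipper on the drain stand to drain: bring its cross-pin in through the side mouth of the hook, then press it gently down past the sprung keeper until it sits on the bottom of the throat and the keeper has snapped back over it. Let go and leave it hanging straight. Do not force the hook, whose height on the post is only roughly known and must be found by careful touch, and do not disturb the soaps around.

Things in the scene. Friction and masses are not known exactly. Their poses are not given: they have to be found in the camera images.
- dipper: Loose steel dipper standing on the table, 0.13-0.21 kg, 235 mm tall, same after a half turn about z. Origin: centre of its underside, z up. Round cup 50 mm across at the foot, 60 at the rim, 55 high; a wire bail in the x-z plane rises from the rim to z=92 mm on the axis, where an 8x8 mm stem goes on up to z=203. Cross-pin at z=150, black grip tab at z=201-235.
- dipper_pin (a point): Centre of the dipper's cross-pin (10 mm diameter, 40 mm long, lying along the dipper's y), 150 mm above its underside, on its axis; axes as the dipper's.
- dipper_grip (a point): Centre of the dipper's grip tab, 218 mm above its underside: 10 mm thick (dipper's x), 24 mm wide (y), 34 mm high. Grip it from above, best across the 10 mm.
- stand: Drain stand of grey paint and steel, fixed. Origin: on the table straight under the throat's centre; z up; the hook's mouth opens to -x; +x points to the post (16 mm diameter, axis at x=78, top at z=215 mm). Base plate 10 mm thick, x=-60..110, y=-60..60. The hook head is clamped on the post at a height that is not reported. Pushing it with 25 N or more counts as forcing it; stay under 20 N.
- seat_mid (a point): Where the axis of a seated pin is if the hook is at mid height, 192 mm over the table. The true height h of that axis is anywhere within 12 mm above or below. The head: two equal cheeks 5 mm thick at y=-14..-9 and 9..14, the stem goes in the open gap between, the pin lies over both, along y. Throat 13 mm wide, x=-6.5..6.5, floor at h-5; head's underside at h-15.
- mouth_mid (a point): Point 35 mm in front (-x) of the throat's centre, 22 mm above seat_mid: where the pin's centre comes in if the hook is at mid height. The side mouth is 14 mm high, from the lip's round top (x=-20..-6.5, radius 7) at h+15 to the roof's underside at h+29, so the pin passes at h+20 to h+24. The arms to the post begin at x=18 and run at h to h+22.
- roof_mid (a point): On the roof's flat top (which spans x=-14..20 mm) at x=-5, 39 mm above seat_mid, if the hook is at mid height. Roof: x=-19..20, h+29 to h+39, front round; it is open between the cheeks and nothing of the stand is higher. A pin lowered on it comes to rest with its axis at h+44, which tells h. With its axis 255 mm over the table the pin clears the roof, and the cup the underside, at any h.
- keeper (a joint): Sprung keeper, rad: 0 = out, closing the throat (two leaves slant from a hinge at x=9 mm, h+24, down to x=-1, h+8); up to 0.56 when pushed back. A pin pressed straight down the throat pushes it back, with about 4 to 8 N beyond the dipper's weight, and is pushed some 6 N to -x; it snaps to 0 above the pin when this is 3 mm or less off its seat. The dipper's weight alone does not open it.
- rose_soap: Loose rose-shaped soap, 69 mm across, 34 mm high, origin under its centre; leave alone.
- heart_soap: Loose fluted heart-shaped soap, 57 x 65 x 37 mm, origin under its centre; leave alone.
- dahlia_soap: Loose dahlia-shaped soap, 75 mm across, 35 mm high, origin under its centre; leave alone.

How it is judged:
By the outcome, as a careful person would: the job done as asked, in the order asked, and still so for the second after the job is handed in, with the robot touching nothing.
It also fails if it takes over 42 s, if anything falls off the work surface, if the arm or the gripper's body presses on something with over 40 N, if the wrist force passes 120 N, or if a joint passes its speed limit or range.

### The arm

A 7-joint arm with a two-finger parallel gripper is mounted at the origin on a cart in front of the work surface, level with it; the furniture and walls round the work are solid. World frame = base frame: x ahead of the robot, y to its left, z up, the work surface at z = 0. Lengths are in m, angles in rad, forces in N, time in s.
With the tool pointing down it reaches from about 0.4 to 0.85 m from the base axis. Payload 4.5 kg.
Tool frame: the origin (TCP) lies midway between the tips of the shut fingers; the grasp point (between the pads) lies 19 mm behind it; z points along the fingers, y is the direction in which the jaws open and shut (so a half turn about z gives the same grasp; the last joint's range is limited). The gripper opens to 85 mm and grips with 20 to 120 N. Pads are 22 mm wide; open, the fingers measure 114 mm over their backs; the gripper's body (76 mm by 85 mm) begins 54 mm behind the grasp point. The pads swing forward as they close: fully open they stand 13 mm farther back than shut.
Start: joints at [1.266, 0.689, -0.195, 1.565, 0.157, 0.902, -0.215], TCP at [0.208, -0.589, 0.231] pointing down, gripper open.
Joint ranges: [-3.01, 3.01], [-0.46, 2.08], [-1.47, 1.51], [0.13, 2.56], [-1, 4.14], [0.04, 2.09], [-2.66, 2.66]. Speed limits (rad/s): [2.57, 2.57, 3.14, 3.14, 3.14, 3.14, 3.14].

### API

Orientations are given as a 3x3 rotation matrix whose columns are the frame's x, y, z axes.
In Python, from bench import manip, cams gives the robot as it stands. The module is installed in compiled form; this text tells all that it offers. Calls block until the motion is done:
- manip.goto(position, orientation): joint-space move of the TCP to a pose.
- manip.movel(position, orientation=None, rate=0.15): straight line of the TCP; orientation=None keeps the orientation; rate is the mean speed in m/s.
- manip.move_joints(angles): joint-space move.
- manip.let_go() and manip.close_gripper(strength=None): open the fingers fully, or close them until they stop; strength is the grip in N (None keeps the last).
- manip.wait(seconds).
- manip.ik(position, orientation): joint angles nearest the present ones, or None.
- manip.get_state(): the state.
- cams.get_image(name): name is "side" or "top"; returns a dict with "frame" (384x512x3 uint8, red, green, blue), "fx", "fy", "cx", "cy" (pixels), "dist_coeffs" ([k1, k2, p1, p2, k3] as OpenCV has them; the pictures are not rectified), "eye" and "orientation" of the camera in the world. Camera axes: x right, y down, z forward; pixel columns grow to the right and rows downward; lengths in m; the calibration is good to about 2 mm. A picture is of the moment at which its call begins. There is no depth.
A pose or a line that the arm cannot do raises manip.PlanningError and nothing moves.
- manip.job_done(): hands the job in, once; it reports no verdict.
The state is a dict: "time_s": time; "joint_pos": joint angles; "qd": joint speeds; "joint_torque": joint torques, N m; "tcp_pos": TCP position; "eef_rot": TCP orientation; "wrist_force": force on the tool from outside, world axes, zero at the start; "ft_torque": the same for the moment, N m; "width": finger opening in m.
Only numpy, scipy, OpenCV 4.12 (cv2) and the standard library are available. Lean on these libraries where they do the work, as an engineer would, in place of code of your own. Each camera call takes 0.05 s, during which the arm holds its last target.

## Working session

There is one attempt and no reset: what is moved stays moved. The work goes in short steps, each a Python script; the robot and the scene stay as the last script left them, time stands still between calls to the robot, and variables do not carry over. Pictures are saved under pics/ and viewed, and the job is handed in when it is done.

```bash
mkdir -p pics; python3 - <<'E'
from bench import manip, cams
import cv2
s=manip.get_state(); print({k:(v if not hasattr(v,'round') else v) for k,v in s.items()})
for n in ("side","top"):
    d=cams.get_image(n); cv2.imwrite(f"pics/{n}0.png",d["frame"][:,:,::-1])
    print(n,{k:v for k,v in d.items() if k!="frame"})
E
```

```text
{'time_s': 0.0, 'joint_pos': array([ 1.26582042,  0.68998348, -0.19452135,  1.56638927,  0.15728955,
        0.9024737 , -0.21512693]), 'qd': array([ 4.73235472e-04, -5.71299404e-05, -1.35753492e-03,  1.36390796e-03,
       -7.55992012e-04, -4.13039428e-04,  8.73444843e-05]), 'joint_torque': array([ 5.96160025e-04, -5.39608848e+01, -1.26648344e+00, -1.58545321e+01,
        9.01904830e-03,  9.53998795e-03,  4.70142496e-06]), 'tcp_pos': array([ 0.20744547, -0.58886325,  0.23047249]), 'eef_rot': array([[ 9.43141448e-01,  3.32390845e-01, -7.32068637e-04],
       [ 3.32391629e-01, -9.43139900e-01,  1.71273000e-03],
       [-1.21147367e-04, -1.85868014e-03, -9.99998265e-01]]), 'wrist_force': array([0.65092917, 0.81336427, 0.14856844]), 'ft_torque': array([0.00711717, 0.0387096 , 0.04534444]), 'width': 0.08509644118563298}
side {'fx': 420.80862885355936, 'fy': 420.80862885355936, 'cx': 254.08114007490383, 'cy': 188.22342214823206, 'dist_coeffs': array([-0.09922012,  0.        ,  0.        ,  0.        ,  0.        ]), 'eye': array([0.22423891, 0.84097722, 0.81397196]), 'orientation': array([[-0.94318181, -0.18272027,  0.27752727],
       [-0.33208702,  0.54661006, -0.76872339],
       [-0.01123785, -0.81720912, -0.57623169]])}
top {'fx': 357.2876311481149, 'fy': 357.2876311481149, 'cx': 261.55427554908226, 'cy': 189.00321426954076, 'dist_coeffs': array([0.0182581, 0.       , 0.       , 0.       , 0.       ]), 'eye': array([ 0.46558343, -0.03322132,  0.98326883]), 'orientation': array([[-0.02632337, -0.99509762,  0.09533004],
       [-0.99946535,  0.02434845, -0.02182119],
       [ 0.01939308, -0.09585348, -0.99520652]])}
```

View pics/side0.png

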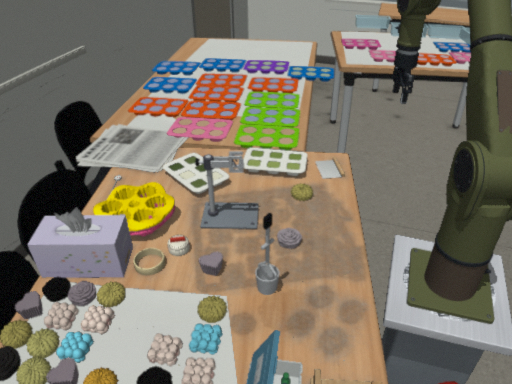

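View pics/top0.png

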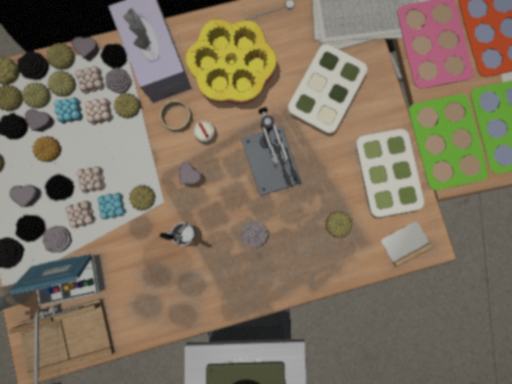

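The side view shows the dipper at about (267,280) with its tab at (268,220), and the stand at about (230,190). The top view shows the dipper at (183,234) and the stand base at (270,160). I'll zoom in on both.

```bash
python3 - <<'E'
import cv2
a=cv2.imread("pics/top0.png"); s=cv2.imread("pics/side0.png")
cv2.imwrite("pics/z1.png",cv2.resize(a[95:255,150:350],None,fx=4,fy=3.75,interpolation=cv2.INTER_CUBIC)[:600])
cv2.imwrite("pics/z2.png",cv2.resize(s[145:305,170:320],None,fx=3.75,fy=3.75,interpolation=cv2.INTER_CUBIC))
E
```

```text
(no output)
```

View pics/z1.png

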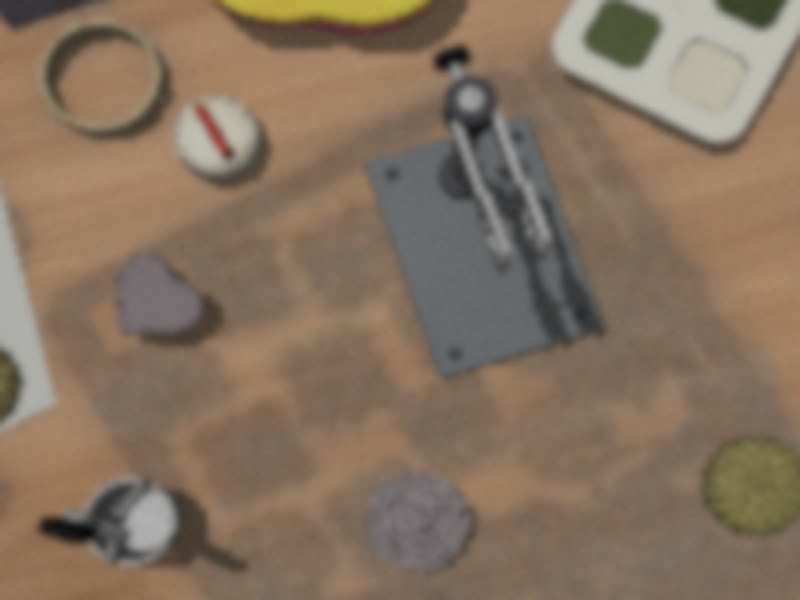

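View pics/z2.png

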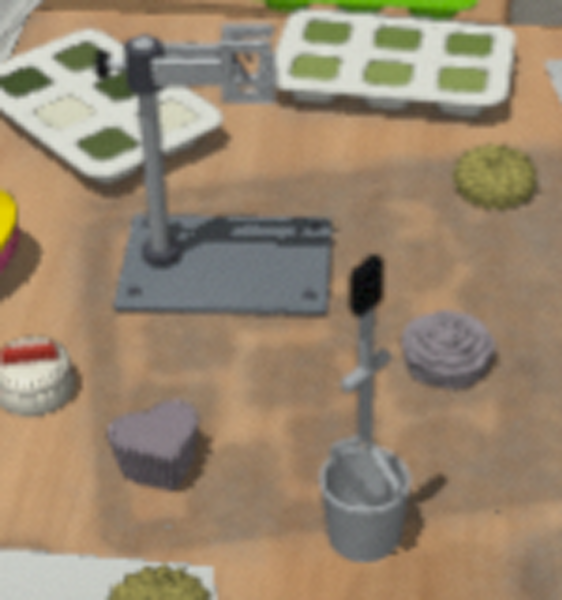

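```bash
cat > h.py <<'E'
import numpy as np, cv2
def ray(d,p):
    K=np.array([[d["fx"],0,d["cx"]],[0,d["fy"],d["cy"]],[0,0,1]])
    u=cv2.undistortPoints(np.array(p,float).reshape(-1,1,2),K,d["dist_coeffs"]).reshape(-1,2)
    return np.c_[u,np.ones(len(u))]@d["orientation"].T
def onz(d,p,z):
    r=ray(d,p); return d["eye"]+r*((z-d["eye"][2])/r[:,2])[:,None]
def tri(d1,p1,d2,p2):
    a=ray(d1,[p1])[0];b=ray(d2,[p2])[0]
    A=np.c_[a,-b];t=np.linalg.lstsq(A,d2["eye"]-d1["eye"],rcond=None)[0]
    P=d1["eye"]+a*t[0];Q=d2["eye"]+b*t[1];return (P+Q)/2,np.linalg.norm(P-Q)
def proj(d,P):
    K=np.array([[d["fx"],0,d["cx"]],[0,d["fy"],d["cy"]],[0,0,1]])
    R=d["orientation"].T
    return cv2.projectPoints(np.array(P,float).reshape(-1,3),cv2.Rodrigues(R)[0],-R@d["eye"],K,d["dist_coeffs"])[0].reshape(-1,2)
E
python3 - <<'E'
from bench import manip, cams
from h import *
import pickle
D={n:cams.get_image(n) for n in("top","side")}; pickle.dump(D,open("D.pkl","wb"))
def blob(m,win,minA=5):
    x0,y0,x1,y1=win; k=np.zeros_like(m);k[y0:y1,x0:x1]=m[y0:y1,x0:x1]
    n,l,s,c=cv2.connectedComponentsWithStats(k)
    i=1+np.argmax(s[1:,4]); return l==i,s[i],c[i]
for n,win in(("top",(225,105,310,205)),("side",(195,190,265,235))):
    f=D[n]["frame"].astype(int); r,g,b=f[...,0],f[...,1],f[...,2]
    m=((b-r>3)&(f.sum(2)<420)&(f.sum(2)>120)).astype(np.uint8)
    k,s,c=blob(m,win)
    cs,_=cv2.findContours(k.astype(np.uint8),0,1)
    p=max(cs,key=cv2.contourArea).reshape(-1,2)
    w=onz(D[n],p,0.01)[:,:2]
    R=cv2.minAreaRect((w*1000).astype(np.float32)); print(n,s,R,cv2.boxPoints(R))
    o=D[n]["frame"].copy(); o[k]=[255,0,0]; x0,y0,x1,y1=win
    cv2.imwrite(f"pics/m_{n}.png",cv2.resize(o[y0-10:y1+10,x0-10:x1+10,::-1],None,fx=5,fy=5,interpolation=0))
for n,win in(("top",(150,220,180,245)),("side",(255,205,280,232))):
    f=D[n]["frame"].astype(int); m=(f.sum(2)<150).astype(np.uint8)
    k,s,c=blob(m,win); print(n,"tab",s,c); 
    ys,xs=np.nonzero(k); D[n]["tab"]=c
    print(cv2.minAreaRect(np.c_[xs,ys].astype(np.float32)))
print(tri(D["top"],D["top"]["tab"],D["side"],D["side"]["tab"]))
f=D["top"]["frame"]; cv2.imwrite("pics/dt.png",cv2.resize(f[210:255,155:225,::-1],None,fx=11,fy=11,interpolation=0))
f=D["side"]["frame"]; cv2.imwrite("pics/ds.png",cv2.resize(f[205:300,245:295,::-1],None,fx=6,fy=6,interpolation=0))
E
```

```text
top [ 244  128   55   66 1582] ((637.77490234375, -82.00956726074219), (160.0237274169922, 111.78116607666016), 16.80865478515625) [[ 545.0192     -51.644405 ]
 [ 577.3437    -158.64981  ]
 [ 730.5306    -112.374725 ]
 [ 698.2061      -5.3693237]]
side [ 201  191   57   37 1338] ((644.2698364257812, -106.53355407714844), (165.39805603027344, 181.6954803466797), 17.3238468170166) [[ 538.2703    -44.43242 ]
 [ 592.3742   -217.88564 ]
 [ 750.26935  -168.63469 ]
 [ 696.16547     4.818527]]
top tab [161 234  13   5  51] [167.19607843 236.03921569]
((167.0, 236.0), (4.0, 12.0), 90.0)
side tab [264 213   8  16  99] [267.42424242 220.72727273]
((267.5, 220.5), (15.0, 7.0), 90.0)
(array([0.44325009, 0.15211931, 0.21586753]), np.float64(0.0015058262642430682))
```

```bash
cd pics; python3 -c "
import cv2,numpy as np
a=cv2.imread('m_top.png');b=cv2.imread('m_side.png');print(a.shape,b.shape)"
```

```text
(600, 525, 3) (325, 450, 3)
```

View pics/m_top.png

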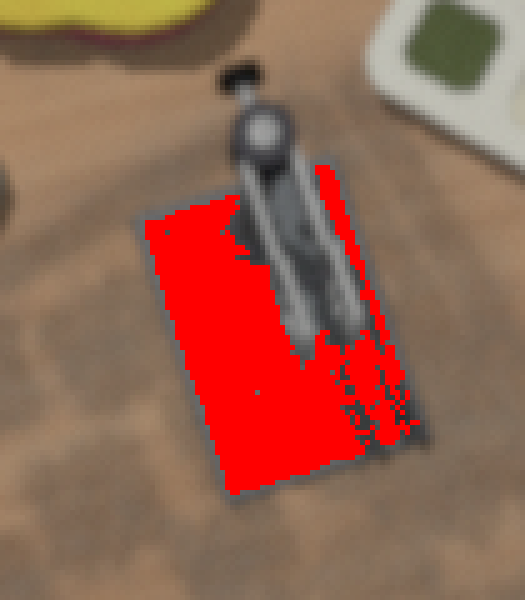

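View pics/dt.png

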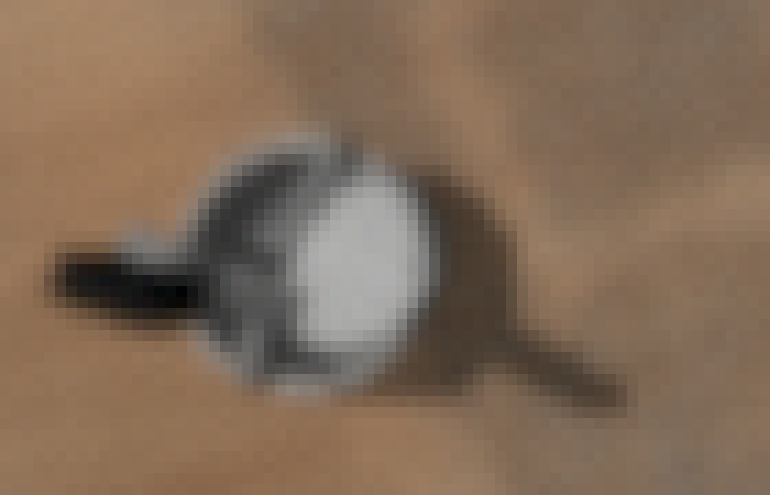

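View pics/ds.png

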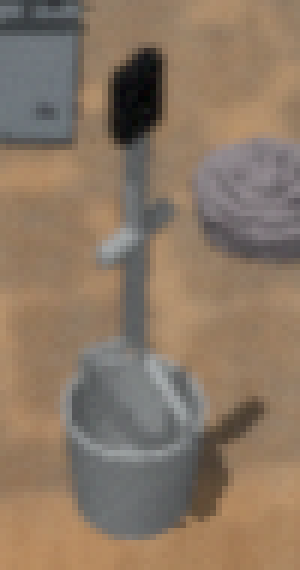

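View pics/m_side.png

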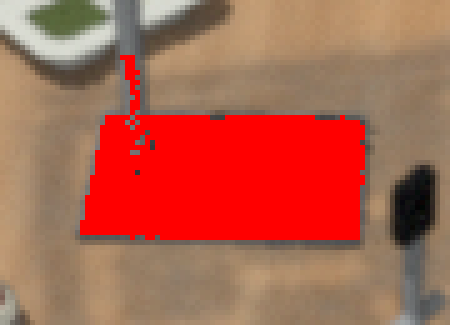

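```bash
python3 - <<'E'
from h import *
import pickle
D=pickle.load(open("D.pkl","rb"));T,S=D["top"],D["side"]
c=np.array([(137,217),(232,502),(432,440),(333,157)])/5-.5+[215,95]
w=onz(T,c,.01)[:,:2];print(w.round(4))
c2=np.array([(102,114),(78,238),(362,241),(370,116)])/5-.5+[185,180]
w2=onz(S,c2,.01)[:,:2];print(w2.round(4))
# model corners: TL(top)= post end (+x), left(image left=+y)
M=np.array([(110,60),(-60,60),(-60,-60),(110,-60)])/1000
# side: far-left(102,114): identify nearest
def fit(M,w):
    mc,wc=M.mean(0),w.mean(0);H=(M-mc).T@(w-wc);U,_,Vt=np.linalg.svd(H)
    R=(Vt.T@np.diag([1,np.linalg.det(Vt.T@U.T)])@U.T);t=wc-R@mc
    return np.degrees(np.arctan2(R[1,0],R[0,0])),t,(w-(M@R.T+t)).round(4).tolist()
print(fit(M,w))
w2o=np.array([w2[np.argmin(np.linalg.norm(w2-x,axis=1))] for x in w]);print(fit(M,w2o))
s=lambda p:np.array(p)/6-.5+[245,205]
e=onz(S,[s((104,254)),s((169,208))],.15)[:,:2];print("pin",e,e.mean(0),np.linalg.norm(e[1]-e[0]),np.degrees(np.arctan2(*(e[1]-e[0])[::-1])))
t=lambda p:np.array(p)/11-.5+[155,210]
# rim top
print("rim ctr",onz(T,[t((308,266))],.055), "foot side", onz(S,[s((131,450))],.055))
# tab top face ends in top view at z=.235 left end & its width
print("tab top edge",onz(T,[t((50,280)),t((70,320))],.235))
# tab outline side extreme corners
for p in [(112,75),(112,140),(158,50),(158,122),(135,65)]: print(p,onz(S,[s(p)],.235 if p[1]<80 else .201).round(4))
E
```

```text
[[ 0.7024 -0.0038]
 [ 0.5427 -0.0523]
 [ 0.5741 -0.1631]
 [ 0.734  -0.1137]]
[[ 0.7339 -0.1088]
 [ 0.6963  0.0062]
 [ 0.537  -0.045 ]
 [ 0.5718 -0.1611]]
(np.float64(16.688618942107812), array([ 0.6143466 , -0.09042067]), [[-0.0001, -0.0025], [0.003, -0.0022], [0.0, 0.002], [-0.0029, 0.0026]])
(np.float64(17.69695267705288), array([ 0.61092657, -0.08477032]), [[-0.0012, 0.0004], [0.0015, 0.0009], [-0.0002, -0.0009], [-0.0001, -0.0003]])
pin [[0.44984888 0.16922767]
 [0.43413679 0.13642169]] [0.44199284 0.15282468] 0.036374475437592355 -115.59161583492659
rim ctr [[0.44434441 0.15225911 0.055     ]] foot side [[0.43554436 0.17791887 0.055     ]]
tab top edge [[0.4472048  0.16439211 0.235     ]
 [0.439661   0.16065799 0.235     ]]
(112, 75) [[0.4482 0.1649 0.235 ]]
(112, 140) [[0.4493 0.1615 0.201 ]]
(158, 50) [[0.4368 0.1457 0.235 ]]
(158, 122) [[0.4362 0.1461 0.201 ]]
(135, 65) [[0.4421 0.1567 0.235 ]]
```

```bash
cat >> h.py <<'E'
def Rj(deg):
    a=np.radians(deg);c,s=np.cos(a),np.sin(a)
    return np.array([[-s,c,0],[c,s,0],[0,0,-1.]])
def st(manip,l=""):
    s=manip.get_state();print(l,"t%.2f"%s["time_s"],s["tcp_pos"].round(4),"F",s["wrist_force"].round(2),"M",s["ft_torque"].round(2),"w%.4f"%s["width"],flush=True);return s
E
python3 - <<'E'
from bench import manip
from h import *
s=manip.get_state()
for a in(-26,154): print(a,[None if q is None else np.round(q,2) for q in(manip.ik([.4425,.1525,.36],Rj(a)),manip.ik([.4425,.1525,.199],Rj(a)))])
for a in(17.4,-162.6): print(a,[None if q is None else np.round(q,2) for q in(manip.ik([.612,-.0865,.33],Rj(a)),manip.ik([.58,-.097,.24],Rj(a)))])
p=s["tcp_pos"].copy();p[2]=.40
print(manip.ik(p,s["eef_rot"]))
manip.movel(p,rate=.25);st(manip,"up")
manip.goto([.4425,.1525,.36],Rj(-26));st(manip,"over")
from bench import cams
for n in("top","side"):
    cv2.imwrite(f"pics/{n}1.png",cams.get_image(n)["frame"][:,:,::-1])
E
```

```text
-26 [array([ 0.14,  0.41, -0.83,  1.8 ,  0.34,  1.08, -1.27]), array([-0.26,  0.55, -0.27,  2.06,  0.26,  0.56, -1.16])]
154 [array([ 0.34,  0.55, -1.25,  1.8 ,  0.55,  1.21,  1.62]), array([ 0.27,  0.83, -1.26,  2.03,  0.95,  1.04,  1.22])]
17.4 [array([ 0.41,  0.64, -0.65,  1.44,  0.4 ,  1.2 ,  0.02]), array([ 0.42,  0.68, -0.58,  1.66,  0.44,  0.94, -0.02])]
-162.6 [array([-0.1 ,  0.6 ,  0.3 ,  1.47, -0.19,  1.11, -2.6 ]), array([-0.11,  0.65,  0.35,  1.69, -0.28,  0.85, -2.48])]
[ 1.27050855  0.54978847 -0.21087718  1.29921735  0.11348814  1.30529128
 -0.17196765]
up t1.02 [ 0.2072 -0.5884  0.3985] F [-0.33 -0.07 -0.25] M [-0.04 -0.   -0.  ] w0.0853
over t3.77 [0.4429 0.1517 0.3598] F [0.3  0.52 0.22] M [-0.03  0.04 -0.  ] w0.0852
```

```bash
python3 - <<'E'
import cv2
a=cv2.imread("pics/top1.png"); s=cv2.imread("pics/side1.png")
cv2.imwrite("pics/z3.png",cv2.hconcat([cv2.resize(a[190:290,130:240],(390,400)),cv2.resize(s[130:310,200:340],(400,400))]))
E
```

```text
(no output)
```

View pics/z3.png

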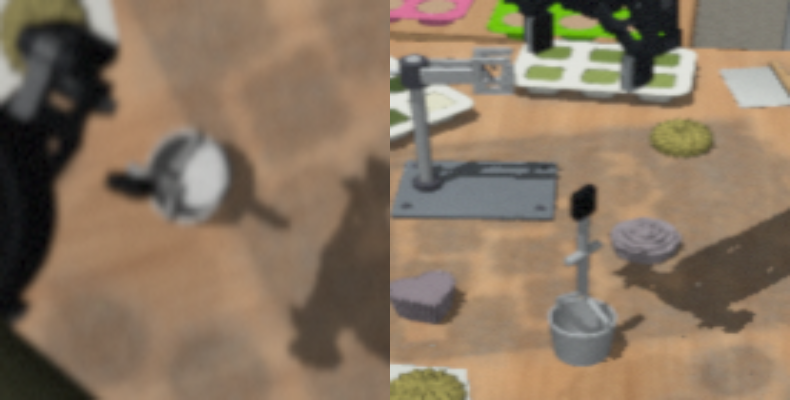

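The gripper hangs over the dipper with its fingers on either side of the tab (side view, about (583,60) above the tab at (583,200)). I'll descend and grip.

```bash
python3 - <<'E'
from bench import manip,cams
from h import *
manip.movel([.4425,.1525,.199],Rj(-26),rate=.15);st(manip,"down")
for n in("top","side"):
    cv2.imwrite(f"pics/{n}2.png",cams.get_image(n)["frame"][:,:,::-1])
a=cv2.imread("pics/top2.png"); s=cv2.imread("pics/side2.png")
cv2.imwrite("pics/z4.png",cv2.hconcat([cv2.resize(a[190:290,130:240],(390,400)),cv2.resize(s[130:310,200:340],(400,400))]))
E
```

```text
down t5.10 [0.4429 0.1529 0.1997] F [-0.2   0.33  0.17] M [-0.01 -0.04 -0.02] w0.0858
```

View pics/z4.png

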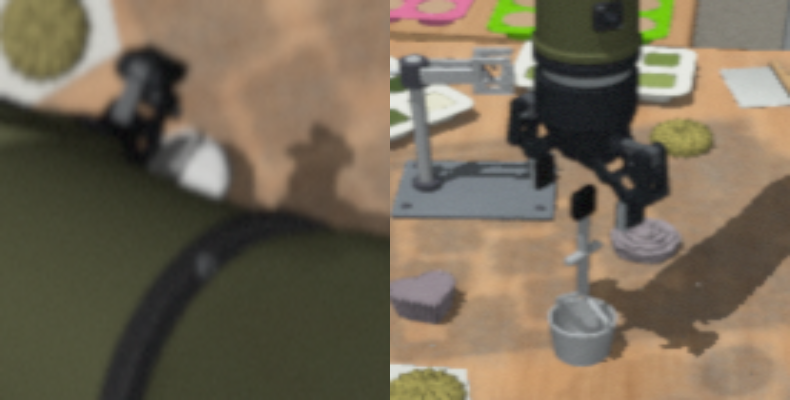

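The tab at (583,200) sits midway between the fingertips at (543,180) and (630,215). I'll close and lift.

```bash
python3 - <<'E'
from bench import manip,cams
from h import *
manip.close_gripper(70);st(manip,"closed")
manip.movel([.4425,.1525,.315],Rj(-26),rate=.15);st(manip,"lift")
for n in("top","side"):
    cv2.imwrite(f"pics/{n}3.png",cams.get_image(n)["frame"][:,:,::-1])
a=cv2.imread("pics/top3.png"); s=cv2.imread("pics/side3.png")
cv2.imwrite("pics/z5.png",cv2.hconcat([cv2.resize(a[190:290,130:240],(390,400)),cv2.resize(s[130:310,200:340],(400,400))]))
E
```

```text
closed t5.88 [0.4426 0.1527 0.1991] F [-0.57  0.21  2.05] M [0.11 0.06 0.02] w0.0090
lift t6.80 [0.442  0.1518 0.314 ] F [-0.25 -0.35 -2.79] M [-0.09  0.05  0.04] w0.0095
```

View pics/z5.png

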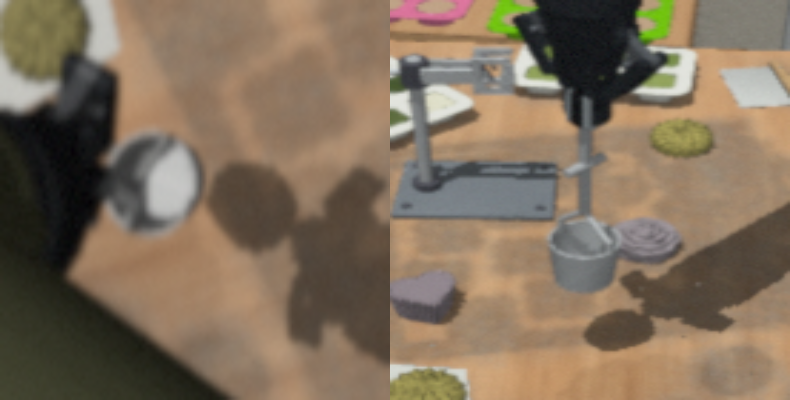

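```bash
cat >> h.py <<'E'
O=np.array([.612,-.0865]);YAW=17.4
def W(x,y,z):  # stand mm, tcp z in m
    a=np.radians(YAW);c,s=np.cos(a),np.sin(a)
    return [O[0]+(x*c-y*s)/1000,O[1]+(x*s+y*c)/1000,z]
def Ssf(p):
    a=np.radians(YAW);c,s=np.cos(a),np.sin(a);d=(np.array(p)[:2]-O)*1000
    return np.array([c*d[0]+s*d[1],-s*d[0]+c*d[1]])
E
python3 - <<'E'
from bench import manip,cams
from h import *
manip.movel(W(-85,0,.304),Rj(YAW),rate=.22);st(manip,"at")
manip.wait(.15)
s=st(manip,"settled");print(Ssf(s["tcp_pos"]))
for n in("top","side"):
    cv2.imwrite(f"pics/{n}4.png",cams.get_image(n)["frame"][:,:,::-1])
a=cv2.imread("pics/top4.png"); s=cv2.imread("pics/side4.png")
cv2.imwrite("pics/z6.png",cv2.hconcat([cv2.resize(a[95:215,220:320],(400,480),interpolation=2),cv2.resize(s[130:235,200:288],(400,480),interpolation=2)]))
E
```

```text
at t8.32 [ 0.5306 -0.1109  0.3041] F [ 0.01  1.59 -2.03] M [-0.03 -0.02  0.05] w0.0096
settled t8.47 [ 0.5308 -0.1111  0.3043] F [-1.01  0.83 -2.65] M [ 0.    0.03 -0.  ] w0.0099
[-84.85579954   0.86431443]
```

View pics/z6.png

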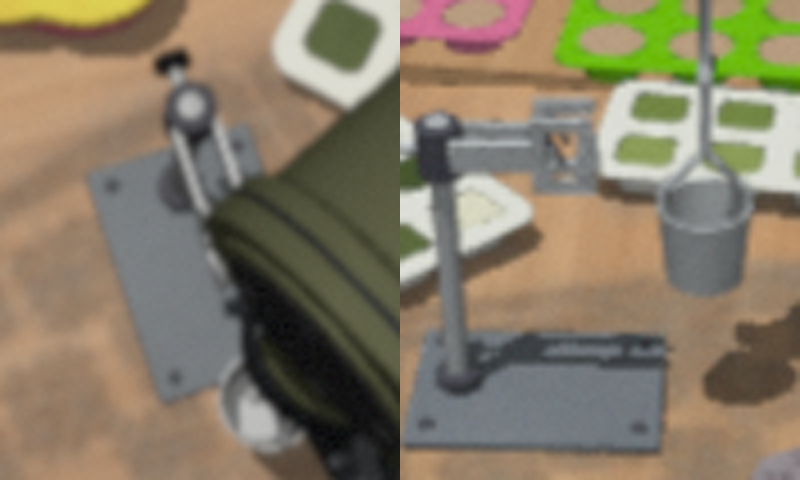

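```bash
python3 - <<'E'
from h import *
import pickle
D=pickle.load(open("D.pkl","rb"));T,S=D["top"],D["side"]
zt=lambda p:np.array(p)/[4,3.75]-.5+[150,95]
zs=lambda p:np.array(p)/3.75-.5+[170,145]
P,e=tri(T,zt((472,99)),S,zs((146,48)));print("post top",P,e,Ssf(P))
print(Ssf(onz(T,[zt((472,99))],.22)[0]),Ssf(onz(S,[zs((146,48))],.22)[0]))
for z in(.225,.236): print(z,"cheek tips",Ssf(onz(T,[zt((498,262))],z)[0]),Ssf(onz(T,[zt((543,248))],z)[0]))
for z in(.219,.231,.243):
  print(z,"roof near cheek corners side", [Ssf(onz(S,[zs(p)],z)[0]).round(1) for p in((222,32),(270,32))])
E
```

```text
post top [ 0.68917824 -0.06798228  0.20857822] 0.0040937953048949035 [79.18414353 -5.40909145]
[78.27773492 -3.98069808] [73.85659265 14.40824677]
0.225 cheek tips [-17.76798665  14.49921981] [-17.87189631 -11.0967122 ]
0.236 cheek tips [-19.30593355  15.66158558] [-19.40833582  -9.5630332 ]
0.219 roof near cheek corners side [array([ 20.2, -11.1]), array([-15.6, -11.6])]
0.231 roof near cheek corners side [array([17.9,  9.3]), array([-17.1,   8.8])]
0.243 roof near cheek corners side [array([15.6, 29.7]), array([-18.7,  29.3])]
```

```bash
cat >> h.py <<'E'
def touch(manip,start,vec,n,step,thr,rate=.02):
    """step along unit vec (world) by step m; stop when resisting force along -vec rises by thr"""
    vec=np.array(vec,float);start=np.array(start,float)
    def f():
        r=[]
        for i in range(2):
            manip.wait(.02); r.append(manip.get_state()["wrist_force"])
        return np.mean(r,0)
    b=f();log=[]
    for i in range(1,n+1):
        manip.movel(list(start+vec*step*i),rate=rate)
        d=f()-b;log.append((round(float(manip.get_state()["tcp_pos"]@vec),4),round(float(-d@vec),2)))
        if -d@vec>thr: print(log,flush=True);return True,manip.get_state(),b,start+vec*step*i
    print(log,flush=True);return False,manip.get_state(),b,start+vec*step*n
E
python3 - <<'E'
from bench import manip,cams
from h import *
R=Rj(YAW)
manip.movel(W(-5,0,.304),R,rate=.12);manip.wait(.1);s=st(manip,"over roof");print(Ssf(s["tcp_pos"]))
manip.movel(W(-5,0,.298),R,rate=.06)
ok,s,b,c=touch(manip,W(-5,0,.298),[0,0,-1],6,.001,2.5)
print(ok,c);st(manip)
E
```

```text
over roof t9.48 [ 0.6068 -0.0884  0.3041] F [ 0.2  -1.47 -1.1 ] M [-0.22 -0.19  0.04] w0.0092
[-5.48390516 -0.24759795]
[(-0.2969, -0.15), (-0.296, 0.71), (-0.295, 0.82), (-0.294, 1.15), (-0.2929, 0.78), (-0.2919, 0.49)]
False [ 0.6072288 -0.0879952  0.292    ]
 t11.47 [ 0.6072 -0.0881  0.2919] F [ 1.8  -2.79 -2.22] M [-0.66 -0.31  0.04] w0.0091
```

A sideways force towards -y is building (the stem rubbing the +y cheek). That agrees with the top-view fit, which put the stand about 4 mm further to -y. I'll shift that way and see whether the force clears.

```bash
python3 - <<'E'
from bench import manip,cams
from h import *
R=Rj(YAW)
for y in(-2,-4,-5):
    manip.movel(W(-5,y,.292),R,rate=.04);manip.wait(.06);s=st(manip,f"y{y}")
for n in("top","side"):
    cv2.imwrite(f"pics/{n}5.png",cams.get_image(n)["frame"][:,:,::-1])
a=cv2.imread("pics/top5.png"); s=cv2.imread("pics/side5.png")
cv2.imwrite("pics/z7.png",cv2.hconcat([cv2.resize(a[95:215,220:320],(400,480),interpolation=2),cv2.resize(s[130:235,200:288],(400,480),interpolation=2)]))
E
```

```text
y-2 t11.78 [ 0.6075 -0.0892  0.2919] F [-0.48  0.02 -2.65] M [ 0.   -0.01 -0.01] w0.0089
y-4 t12.08 [ 0.6084 -0.0917  0.292 ] F [-0.32 -0.07 -1.99] M [0.01 0.04 0.01] w0.0092
y-5 t12.39 [ 0.6087 -0.0928  0.292 ] F [-0.47  0.51 -1.07] M [-0.   -0.01 -0.04] w0.0091
```

View pics/z7.png

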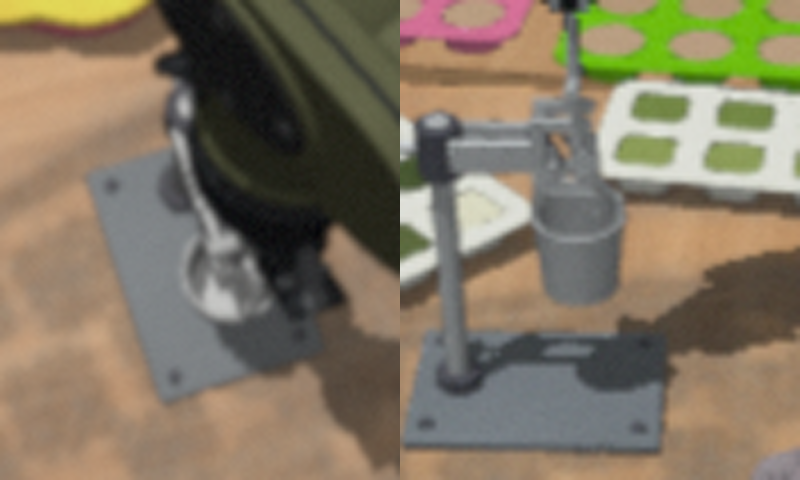

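```bash
python3 - <<'E'
from bench import manip,cams
from h import *
R=Rj(YAW)
ok,s,b,c=touch(manip,W(-5,-5,.292),[0,0,-1],9,.001,2.5,.03)
print(ok,c,b);st(manip)
E
```

```text
[(-0.2909, 0.0), (-0.2899, -0.05), (-0.289, -0.06), (-0.288, 0.27), (-0.287, 0.15), (-0.2859, -0.06), (-0.2849, 0.14), (-0.284, 0.92), (-0.2829, 0.1)]
False [ 0.608724   -0.09276641  0.283     ] [-0.26650361 -0.3373024  -2.17712298]
 t15.07 [ 0.6087 -0.0928  0.2829] F [-0.01  0.63 -2.13] M [-0.04 -0.02 -0.02] w0.0094
```

```bash
python3 - <<'E'
from bench import manip,cams
from h import *
base=-2.17;z=.283
while z>.270:
    z-=.001;manip.movel(W(-5,-5,z),rate=.03)
    s=manip.get_state();d=s["wrist_force"][2]-base
    print(round(s["time_s"],2),round(s["tcp_pos"][2],4),round(d,2),s["ft_torque"].round(2),flush=True)
    if d>2.2 : break
manip.wait(.05);st(manip)
E
```

```text
15.32 0.2819 0.41 [-0.04 -0.   -0.02]
15.57 0.2809 1.34 [-0.01  0.03 -0.02]
15.82 0.2799 0.13 [-0.05 -0.03 -0.02]
16.07 0.2789 -0.04 [ 0.03 -0.03 -0.01]
16.32 0.2779 -0.24 [-0.05 -0.01 -0.02]
16.57 0.2776 7.08 [-0.15  0.24  0.03]
 t16.62 [ 0.6089 -0.0927  0.2776] F [-0.32 -0.03  3.88] M [-0.13  0.28 -0.  ] w0.0092
```

```bash
python3 - <<'E'
from bench import manip,cams
from h import *
import pickle
D={n:cams.get_image(n) for n in("top","side")};pickle.dump(D,open("D2.pkl","wb"))
s=D["side"]["frame"][:,:,::-1]
cv2.imwrite("pics/z8.png",cv2.resize(s[110:200,215:305],(800,800),interpolation=2)[:600])
E
```

```text
(no output)
```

View pics/z8.png

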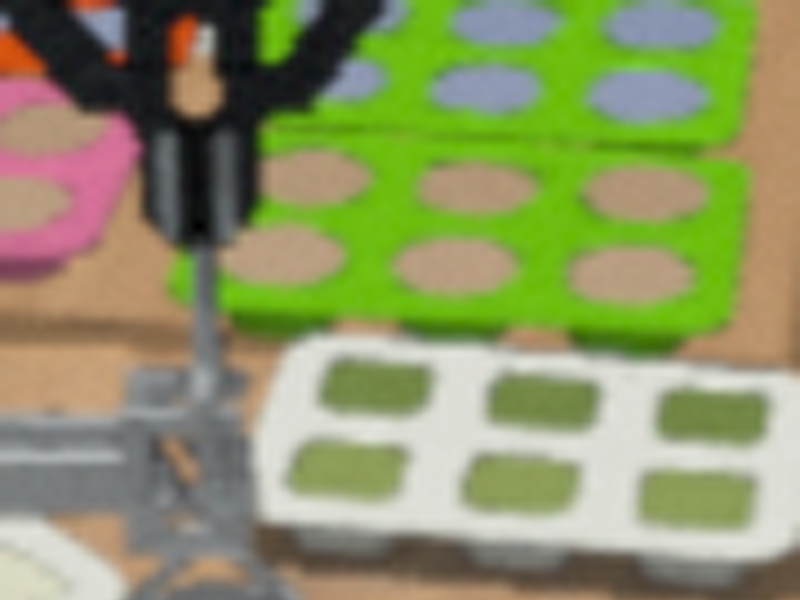

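```bash
python3 - <<'E'
from h import *
import pickle
D=pickle.load(open("D2.pkl","rb"));S=D["side"]
Z=lambda P:((proj(S,[P])[0]-[215,110]+.5)*800/90).round(0)
for dz in(.044,.049,.054): 
  z=.2777-dz; print(dz,"pin near end",Z(W(-5,15,z)),"pin ctr",Z(W(-5,-5,z)))
print("tip",Z(W(-5,-5,.2777)))
for h in(.180,.185,.190,.195): print(h,"roof top near corner front/back",Z(W(-14,9,h+.039)),Z(W(20,9,h+.039)),"underside",Z(W(-19,9,h-.015)),Z(W(20,9,h-.015)),"arm top",Z(W(50,9,h+.022)))
E
```

```text
0.044 pin near end [199. 389.] pin ctr [203. 357.]
0.049 pin near end [200. 403.] pin ctr [204. 371.]
0.054 pin near end [200. 417.] pin ctr [204. 384.]
tip [199. 231.]
0.18 roof top near corner front/back [231. 421.] [121. 420.] underside [252. 567.] [129. 566.] arm top [ 28. 466.]
0.185 roof top near corner front/back [230. 407.] [121. 406.] underside [251. 554.] [128. 553.] arm top [ 27. 452.]
0.19 roof top near corner front/back [230. 393.] [120. 392.] underside [251. 541.] [128. 539.] arm top [ 26. 439.]
0.195 roof top near corner front/back [230. 379.] [119. 378.] underside [250. 527.] [127. 526.] arm top [ 25. 425.]
```

The pin is seen resting on the roof at (205,390) in the crop. The head's underside at row 555 and the touch height agree on h ≈ 0.185. Next I'll find x with a light touch on the lip's front.

```bash
python3 - <<'E'
from bench import manip,cams
from h import *
manip.movel(W(-5,-5,.283),rate=.05)
manip.movel(W(-38,-5,.283),rate=.12)
manip.movel(W(-38,-5,.240),rate=.12)
manip.movel(W(-30,-5,.240),rate=.06);manip.wait(.05)
s=st(manip,"front");b=s["wrist_force"];mb=s["ft_torque"];a=np.radians(YAW);ex=np.array([np.cos(a),np.sin(a),0])
x=-30
while x<-19:
    x+=1;manip.movel(W(x,-5,.240),rate=.03);s=manip.get_state()
    d=(s["wrist_force"]-b)@ex; print(round(s["time_s"],2),Ssf(s["tcp_pos"]).round(2),round(d,2),(s["ft_torque"]-mb).round(2),flush=True)
    if d<-2.5 or np.linalg.norm((s["ft_torque"]-mb))>.25: break
E
```

```text
front t18.26 [ 0.5853 -0.0999  0.2406] F [-0.01 -0.14 -1.97] M [ 0.01 -0.03  0.01] w0.0088
18.51 [-29.01  -5.04] 0.01 [-0.01  0.04  0.  ]
18.76 [-27.99  -5.01] 0.26 [-0.08  0.05  0.07]
19.01 [-26.91  -4.98] 0.06 [-0.04 -0.01  0.  ]
19.26 [-25.94  -4.96] -0.31 [-0.01  0.01 -0.04]
19.51 [-24.9   -4.97] -1.21 [-0.03  0.    0.02]
19.76 [-23.92  -4.98] -0.65 [-0.03  0.04 -0.02]
20.01 [-23.07  -5.07] 0.22 [-0.1   0.08 -0.03]
20.26 [-22.74  -5.12] -2.68 [-0.28  0.73 -0.05]
```

```bash
python3 - <<'E'
from bench import manip,cams
from h import *
manip.movel(W(-36,-5,.240),rate=.06)
manip.movel(W(-36,-5,.2558),rate=.08);manip.wait(.08)
s=st(manip,"mouth");zc=.2558+(.2558-s["tcp_pos"][2]);mb=s["ft_torque"];b=s["wrist_force"];print(zc,Ssf(s["tcp_pos"]))
for x in(-28,-24,-20,-16,-12,-8,-4,-1,1.95):
    manip.movel(W(x,-5,zc),rate=.04);s=manip.get_state();d=s["wrist_force"]-b;m=s["ft_torque"]-mb
    print(round(s["time_s"],2),Ssf(s["tcp_pos"]).round(2),s["tcp_pos"][2].round(4),d.round(2),m.round(2),flush=True)
    if np.linalg.norm(m)>.35 or abs(d[2])>3.5: print("STOP");break
E
```

```text
mouth t21.07 [ 0.5792 -0.102   0.256 ] F [-0.28  0.01 -0.78] M [0.02 0.04 0.07] w0.0096
0.25563602147454667 [-35.90158579  -4.99618915]
21.43 [-27.71  -4.77] 0.2554 [ 0.16 -0.1  -1.13] [-0.05 -0.03 -0.1 ]
21.68 [-23.75  -4.87] 0.2556 [-0.18  0.45 -0.91] [-0.01 -0.05 -0.06]
21.93 [-19.75  -4.86] 0.2556 [ 0.23 -0.09 -1.52] [-0.03 -0.   -0.08]
22.18 [-15.73  -4.87] 0.2557 [ 0.73  0.66 -1.14] [-0.02 -0.04 -0.01]
22.43 [-11.74  -4.89] 0.2557 [ 0.11 -0.11 -1.42] [ 0.   -0.08 -0.04]
22.68 [-7.76 -4.88] 0.2557 [-0.04  0.77 -0.49] [-0.04 -0.06 -0.05]
22.93 [-3.76 -4.86] 0.2556 [ 1.05  0.16 -2.25] [-0.08 -0.04 -0.12]
23.18 [-0.84 -4.92] 0.2556 [-0.32  0.26 -0.96] [ 0.03 -0.06 -0.05]
23.43 [ 1.79 -5.09] 0.2556 [-0.36 -1.25 -1.12] [-0.15  0.17  0.03]
```

```bash
python3 - <<'E'
from bench import manip,cams
from h import *
b=np.array([-.3,0,-2.]);z=.2557
while z>.2338:
    z=max(z-(.002 if z>.239 else .001),.2338);manip.movel(W(1.95,-5,z),rate=.04);s=manip.get_state();d=s["wrist_force"]-b
    print(round(s["time_s"],2),Ssf(s["tcp_pos"]).round(2),s["tcp_pos"][2].round(4),d.round(2),s["ft_torque"].round(2),flush=True)
    if d[2]>13 or np.linalg.norm(d)>15: print("STOP");break
E
```

```text
23.68 [ 0.96 -5.03] 0.2534 [-4.44 -1.    2.1 ] [-0.27  1.08 -0.  ]
23.93 [ 0.38 -4.94] 0.2517 [-5.52 -1.01  6.39] [-0.47  1.76 -0.05]
24.18 [ 0.06 -4.9 ] 0.2495 [-7.01 -1.87  6.2 ] [-0.41  1.92 -0.02]
24.43 [-0.16 -4.89] 0.2473 [-6.71 -1.75  4.25] [-0.45  1.89 -0.06]
24.68 [ 0.29 -4.88] 0.2454 [-6.49 -0.46  4.04] [-0.35  1.72 -0.03]
24.93 [ 0.61 -4.92] 0.2433 [-5.78 -0.5   3.96] [-0.31  1.37 -0.05]
25.18 [ 0.75 -4.91] 0.2411 [-5.3  -0.8   1.47] [-0.2   1.42 -0.05]
25.43 [ 0.72 -4.94] 0.2386 [-4.45 -0.95 -1.96] [-0.09  1.32 -0.01]
25.68 [ 0.68 -5.09] 0.2362 [-4.51 -0.62 -7.01] [-0.13  1.24  0.01]
25.93 [ 3.36 -5.4 ] 0.2364 [ 1.74 -0.52 -7.38] [-0.01 -0.36 -0.04]
26.18 [ 2.94 -5.19] 0.2361 [ 1.55 -0.31 -4.53] [-0.12 -0.47 -0.03]
26.43 [ 2.28 -4.61] 0.2353 [0.35 0.05 0.63] [-0.05  0.01  0.03]
26.68 [ 1.96 -4.92] 0.2339 [0.92 0.55 0.16] [-0.04  0.02 -0.01]
```

The keeper force built up and then dropped away near z=0.236, so it snapped. I'll feel for the floor next and take a picture.

```bash
python3 - <<'E'
from bench import manip,cams
from h import *
b=-2.;z=.2338
while z>.230:
    z-=.0006;manip.movel(W(1.95,-5,z),rate=.04);s=manip.get_state();d=s["wrist_force"][2]-b
    print(round(s["time_s"],2),Ssf(s["tcp_pos"]).round(2),s["tcp_pos"][2].round(4),round(d,2),s["ft_torque"].round(2),flush=True)
    if d>2.2: break
s=cams.get_image("side")["frame"][:,:,::-1]
cv2.imwrite("pics/z9.png",cv2.resize(s[110:230,205:305],(660,792),interpolation=2)[:600])
E
```

```text
26.93 [ 2.15 -4.94] 0.2337 3.31 [-0.    0.13 -0.02]
```

View pics/z9.png

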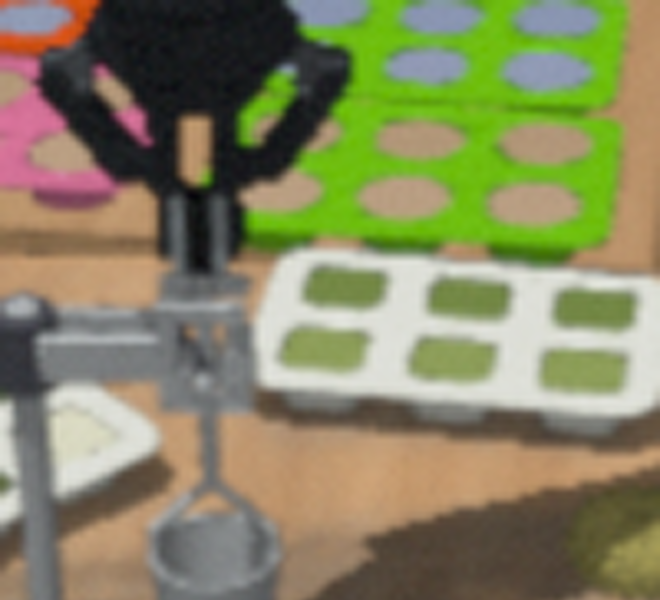

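The pin sits at the bottom of the throat at (204,380) and the floor was felt at 0.2337, as predicted. I'll release and withdraw straight up.

```bash
python3 - <<'E'
from bench import manip,cams
from h import *
manip.let_go();st(manip,"open")
p=manip.get_state()["tcp_pos"].copy();p[2]=.38
manip.movel(list(p),rate=.15);st(manip,"up")
manip.movel([.45,-.30,.40],rate=.25)
manip.wait(.3);st(manip,"away")
import pickle
D={n:cams.get_image(n) for n in("top","side")};pickle.dump(D,open("D3.pkl","wb"))
for n in D: cv2.imwrite(f"pics/{n}6.png",D[n]["frame"][:,:,::-1])
s=D["side"]["frame"][:,:,::-1];t=D["top"]["frame"][:,:,::-1]
cv2.imwrite("pics/z10.png",cv2.hconcat([cv2.resize(s[130:230,205:285],(480,600),interpolation=2),cv2.resize(t[100:270,150:240],(318,600))]))
E
```

```text
open t27.70 [ 0.6154 -0.0907  0.2332] F [-0.98 -0.26  0.53] M [ 0.01 -0.03 -0.02] w0.0851
up t28.82 [ 0.615  -0.0911  0.379 ] F [-0.47 -0.02 -0.19] M [ 0.05  0.   -0.03] w0.0856
away t30.34 [ 0.4504 -0.2993  0.4   ] F [-0.08  0.53 -0.22] M [-0.04 -0.03  0.01] w0.0855
```

View pics/z10.png

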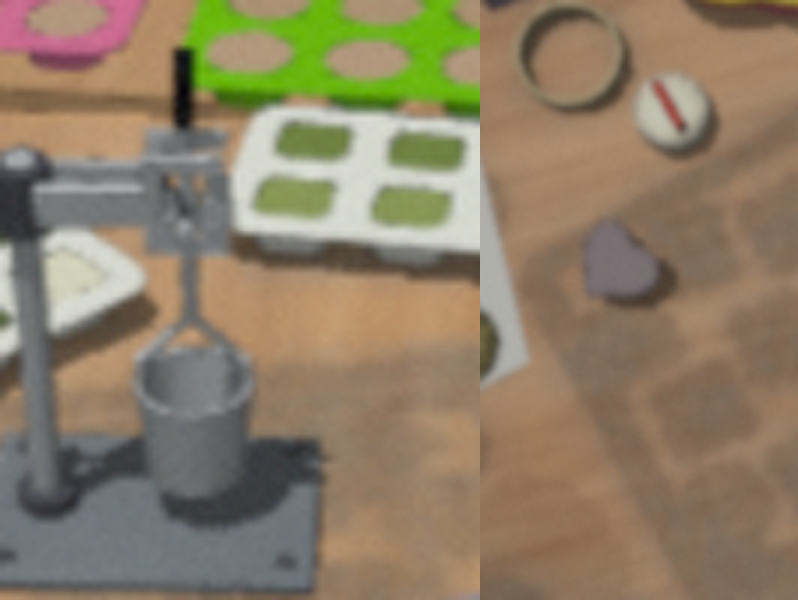

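View pics/top6.png

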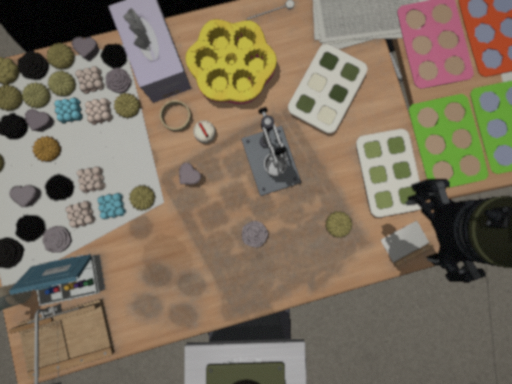

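The dipper hangs in the hook with its pin at (185,225) in the crop, and the soaps are where they were. I'll check for swinging and then hand in.

```bash
python3 - <<'E'
from bench import manip,cams
from h import *
import pickle
D=pickle.load(open("D3.pkl","rb"));D1=pickle.load(open("D.pkl","rb"))
prev=D["side"]["frame"]
for i in range(3):
    manip.wait(.35);f=cams.get_image("side")["frame"]
    print("diff",np.abs(f.astype(int)-prev)[130:230,205:285].mean(), np.abs(f.astype(int)-prev)[130:230,205:285].max());prev=f
g=D["side"]; 
f=prev.astype(int)
m=(f.sum(2)<150);m[:135]=0;m[156:]=0;m[:,:230]=0;m[:,245:]=0
ys,xs=np.nonzero(m);print("tab px",xs.mean(),ys.mean())
# upright expectations
for h in(.1847,):
  P=lambda z:proj(g,[W(1.95,-5,h-.150+z)])[0].round(1)
  print("exp tab",P(.218),"foot",P(0),"rim ctr",P(.055))
print("soap diff top rose",np.abs(D["top"]["frame"].astype(int)-D1["top"]["frame"])[215:252,238:272].mean(),"heart",np.abs(D["top"]["frame"].astype(int)-D1["top"]["frame"])[158:190,175:205].mean(),"dahlia",np.abs(D["top"]["frame"].astype(int)-D1["top"]["frame"])[208:240,322:355].mean())
st(manip)
E
```

```text
diff 1.5795 21
diff 1.5768333333333333 19
diff 1.58975 17
tab px 235.05405405405406 144.0
exp tab [234.6 143.6] foot [237.3 206.8] rim ctr [236.7 192. ]
soap diff top rose 1.7331743508214097 heart 1.6635416666666667 dahlia 1.5981691919191918
 t31.64 [ 0.45 -0.3   0.4 ] F [ 0.75  0.45 -0.19] M [0.   0.04 0.02] w0.0857
```

The dipper is still (only image noise between frames), upright and seated. The soaps haven't moved, so I'm handing in.

```bash
python3 -c "
from bench import manip
manip.job_done()"
```

```text
the job is handed in; nothing more can be done
```

The dipper is hanging on the drain stand, seated in the throat and let go. I handed the job in at about 31.6 s of the 42 s allowed.

**How it went:**
- **Finding the hook:** I gripped the tab across its 10 mm, touched the pin down on the roof to get the hook height (h ≈ 0.185 m), and touched the lip's front to get x. I then brought the pin in through the mouth and pressed it down past the keeper.
- **Forces:** The highest readings were about 7 N at the roof touch and about 9 N while pushing the keeper back, both well under the 20 N limit.
- **Seating:** The keeper's resistance dropped away at a tool height of about 0.236 m. The floor was felt at 0.2337 m, exactly where the roof touch predicted it.

**Last checks:**
- Successive pictures differed only by noise, so the dipper is not swinging.
- The tab is within 0.5 px of where an upright, seated dipper should show it.
- The three soaps are unchanged from the first picture, and the robot is clear of everything.

**What disagreed:**
- **Sideways position of the stand:** The two cameras differed by about 5 mm, so on the first approach over the roof the stem rubbed one cheek at about 3 N. I shifted 5 mm sideways and the force went.
- **Hook height:** An early reading from the picture gave about 0.192–0.195 m. I took the touch height instead, and a later picture agreed with it.
- **Keeper:** I inferred that it had closed from the force and the seating depth. The pictures were too coarse to measure its angle.

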